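# Unlock the probe-barrel clamp with the ratchet

## Task

The black probe barrel in the V-block is locked under its steel strap by the orange hook on the bolt. Flip the ratchet's red direction lever over to the loosening side, then work the ratchet handle to and fro to turn the bolt counter-clockwise (seen from above) until the orange hook has turned about 60 degrees and is well clear of the strap, and then swing the strap with the blue post wide open, off the barrel. Leave the barrel lying in the V-block, the lever on the loosening side and the other things where they are.

Things in the scene. Friction and masses are not known exactly. Their poses are not given: they have to be found in the camera images.
- clamp: Black base plate 240 x 270 x 12 mm fixed to the bench, with V-block, bolt, ratchet and strap. Origin on the bench on the bolt's vertical axis, z up; the plate spans x -95 to 145, y -195 to 75 mm. The barrel lies along x at y = -80; the strap's vertical pivot is at x = 40, y = -150. Its place and yaw vary.
- lever (a joint): Red direction lever on the ratchet head; rad, 0 = in line with the handle, growing counter-clockwise seen from above. Its vertical axis is 50 mm out along the handle; it points back over the bolt axis. It snaps over centre: -0.2 to -0.35 = tightening (start), +0.2 to +0.35 = loosening (the smaller value when riding on a tooth). It ticks as the ratchet clicks. Under 2 N at its tip flips it.
- lever_tip (a point): Top of the lever's red fin, 20 mm long, 9 wide, top 139 mm above the bench (head's top face 110, lever's arm up to 120), 50 mm from the lever's axis, near the bolt axis. It travels 34 mm across the handle. Loosening = tip on the clockwise side of the handle's line, that is, for someone at the robot with the handle pointing at him, tip to his left (+y); it starts to his right.
- handle (a joint): Ratchet handle; rad, 0 to 1.28 (stops), growing counter-clockwise from above; in the clamp's frame it points along angle pi - 0.85 + value. Lever on loosening: the growing stroke turns the bolt (7 N at the grip), the return clicks freely; teeth every 0.39 rad, lost at most once a stroke. Lever on tightening: growing only clicks, return is blocked. It takes two or more full strokes, stop to stop.
- handle_grip (a point): Middle of the top of the handle's black grip, 115 mm from the bolt axis, 110 mm above the bench. The grip is 24 mm wide, spans 90 to 170 mm from the bolt axis and 88 to 110 mm in height, with free space beside it. The round steel head (radius 37 mm) is at the same height.
- bolt (a joint): Bolt with the orange hook; rad, 0 = tight, growing counter-clockwise (loosening). The hook is free of the strap from about 0.75; 0.9 or more counts as well clear. It stays where it is left.
- hook_end (a point): Upper side of the free end of the orange hook, 64 mm from the bolt axis, 77 mm above the bench; at bolt = 0 it lies at -21 degrees in the clamp's frame, on the far (+x) side of the strap's end.
- strap (a joint): Strap: a flat steel bar 20 mm wide, 8 mm thick, top 75 mm above the bench, about a vertical pivot; rad, 0 = closed over the barrel (pointing to the clamp's +y), growing clockwise seen from above as its free end swings to the clamp's +x, stop at 1.5. While the bolt is tight the hook lets it move only some 0.05. Light friction, about 1 N at the post; it stays where it is left.
- strap_post (a point): Top of the strap's upright blue post, 16 mm in diameter, from 75 to 120 mm above the bench, 80 mm from the strap's pivot.
- barrel: Loose black probe barrel with a bright nose, radius 18 mm (nose 14.5 mm), 150 mm long, lying along x in the V-block; origin on its axis at mid-length, 47 mm above the bench. Its x axis is the barrel's axis.
- v_center (a point): Point on the axis of a barrel in the V-block, 47 mm above the bench, fixed to the clamp at x = 20, y = -80.
- lens_cap: Loose grey lens cap, 38 mm wide, 13 mm high, on the base plate; origin under its centre. Bystander.
- bottle_a: Reagent bottle with red cap, 68 mm wide, 130 mm high; origin under its centre. Bystander.
- bottle_b: Reagent bottle with red cap, 60 mm wide, 120 mm high; origin under its centre. Bystander.
- wafer_box: Flat white sample box 110 x 110 x 28 mm; origin under its centre. Bystander.
- beaker: Beaker, 70 mm wide, 90 mm high; origin under its centre. Bystander.
- screwdriver: Yellow screwdriver, 180 mm long, lying on the bench. Bystander.
- wrench: Steel wrench, 160 mm long, lying on the bench. Bystander.

How it is judged:
By the outcome, as a careful person would: the job done as asked, in the order asked, and still so for the second after the job is handed in, with the robot touching nothing.
It also fails if it takes over 72 s, if anything falls off the work surface, if the arm or the gripper's body presses on something with over 40 N, if the wrist force passes 120 N, or if a joint passes its speed limit or range.

## Robot

A 6-joint arm with a two-finger parallel gripper is mounted at the origin on the work surface. World frame = base frame: x ahead of the robot, y to its left, z up, the work surface at z = 0. Lengths are in mm, angles in rad, forces in N, time in s.
With the tool pointing down it reaches from about 400 to 825 mm from the base axis. Payload 7 kg.
Tool frame: the origin (TCP) lies midway between the tips of the shut fingers; the grasp point (between the pads) lies r.grip_depth behind it (r.grip_depth is the distance from the TCP to the grasp point, in mm); z points along the fingers, y is the line along which they close (so a half turn about z gives the same grasp; the last joint's range is limited). The gripper opens to 85 mm and grips with 20 to 120 N. Pads are 22 mm wide; open, the fingers measure 114 mm over their backs; the gripper's body (76 mm by 85 mm) begins 54 mm behind the grasp point. The pads swing forward as they close: fully open they stand 13 mm farther back than shut.
Start: joints at [1.601, 0.359, 0.012, 0, -1.224, -0.288], TCP at [172.104, 652.668, 231.302] pointing down, gripper open.
Joint ranges: [-3.07, 3.07], [-1.43, 2.12], [-1.02, 1.25], [-3.03, 1.67], [-3.05, -0], [-3.03, 3.03]. Speed limits (rad/s): [2.39, 2.39, 3.01, 3.14, 3.14, 3.14].

## Interface

Orientations are given as a rotation vector (axis times angle).
In Python, from station import r gives the robot as it stands. The module is installed in compiled form; this text tells all that it offers.
- The arm moves only by the tool send_rows, never from a script. Its argument "rows" is a list of rows, each a list of 7 numbers: the turn, a rotation vector about the tool's x, y, z in units of 6 degrees (1.0 is 6 degrees), then the shift along the tool's x, y, z in units of 40 mm (1.0 is 40 mm), then the opening, from 0 (shut) to 1 (fully open). A call has 1 to 5 rows; each row shifts and turns the commanded pose from where the row before left it, along the tool's axes as they then stand; what a row does not reach is not made up. A row lasts 1/12 s, in which the tool goes at most 41.7 mm and 7.16 degrees, less where a joint would pass 70% of its speed; a pose out of reach is approached as far as the arm can. A call is refused whole if a number of a shift passes 1 or a number of a turn 1, either way. A call with a gripper value outside its range is refused whole. The fingers move at their own pace and stop on an object; "squeeze" is the grip in N (left out, the last holds). Time passes only in rows, so rows that do not move let the fingers close. It gives the time, the measured TCP pose, the force, the opening and the grip force at its end, in the units of the state.
- r.observe(): the state, without advancing time (a new reading comes with each control period).
- r.camera(name): name is "side" or "top" or "wrist"; returns a dict with "color" (384x512x3 uint8, blue, green, red), "fx", "fy", "cx", "cy" (pixels), "R" (3x3) and "t" (3): a world point X has camera coordinates R X + t. Camera axes: x right, y down, z forward; pixel columns grow to the right and rows downward; lengths in mm; the calibration is good to about 2 mm. A picture is of the moment at which its call begins. There is no depth.
- r.sign_off(): hands the job in; it is judged then, once.
The state is a dict: "t": time; "q": joint angles; "joint_vel": joint speeds; "joint_torque": joint torques, N m; "tcp_pos": TCP position; "tool_rot": TCP orientation; "force": force on the tool from outside, world axes, zero at the start; "torque": the same for the moment, N m; "opening": finger opening in mm; "grasp_force": force on a finger pad.
Only numpy, scipy, OpenCV 4.12 (cv2) and the standard library are available. Lean on these libraries where they do the work, as an engineer would, in place of code of your own. Each camera call takes 0.05 s, during which the arm holds its last target. There are 200 camera calls.

## Working session

There is one attempt and no reset: what is moved stays moved. The work goes in short steps, Python scripts to look and compute and a tool call to move; the robot and the scene stay as the last step left them, time stands still between calls to the robot, and variables do not carry over. Pictures are saved under pics/ and viewed, at most 10 in all, crops included, and the job is handed in when it is done.

Besides the shell and the picture viewer there is one more tool, called after "Emit:" in YAML: its name, and indented under it one key for each argument. send_rows: Moves the arm, as the interface text tells. Its arguments: {"type":"object","properties":{"rows":{"type":"array","items":{"type":"array","items":{"type":"number"}}},"squeeze":{"type":"number"}},"required":["rows"]}

```bash
mkdir -p pics; python3 - <<'E'
from station import r
import cv2, numpy as np
s=r.observe();print({k:np.round(v,3) for k,v in s.items()}, r.grip_depth)
for n in("top","side"):
    c=r.camera(n);cv2.imwrite(f"pics/{n}0.png",cv2.resize(c["color"],(800,600)));print(n,c["fx"],c["cx"],c["cy"],np.round(c["R"],3).tolist(),np.round(c["t"],1))
E
```

```text
{'t': np.float64(0.0), 'q': array([ 1.601,  0.359,  0.011, -0.   , -1.224, -0.288]), 'joint_vel': array([ 0.001, -0.   ,  0.   , -0.   , -0.   ,  0.001]), 'joint_torque': array([ 0.0000e+00, -5.8332e+01,  2.9342e+01,  6.9370e+00, -6.0000e-03,
       -0.0000e+00]), 'tcp_pos': array([171.989, 652.189, 230.344]), 'tool_rot': array([ 3.114, -0.404, -0.   ]), 'force': array([-0.297, -0.241, -0.047]), 'torque': array([-0.057, -0.033,  0.015]), 'grasp_force': np.float64(0.0), 'opening': np.float64(85.267)} 18.700000000000003
top 449.36128829347086 256.8946042910587 190.4282194082744 [[-0.026, -1.0, -0.005], [-0.988, 0.026, -0.155], [0.155, 0.001, -0.988]] [ -18.5  619.2 1346.8]
side 472.53490220899687 256.22497968286 184.9221283744863 [[-0.987, -0.162, -0.02], [-0.08, 0.589, -0.804], [0.142, -0.792, -0.594]] [ 594.   155.8 1371.7]
```

View pics/top0.png

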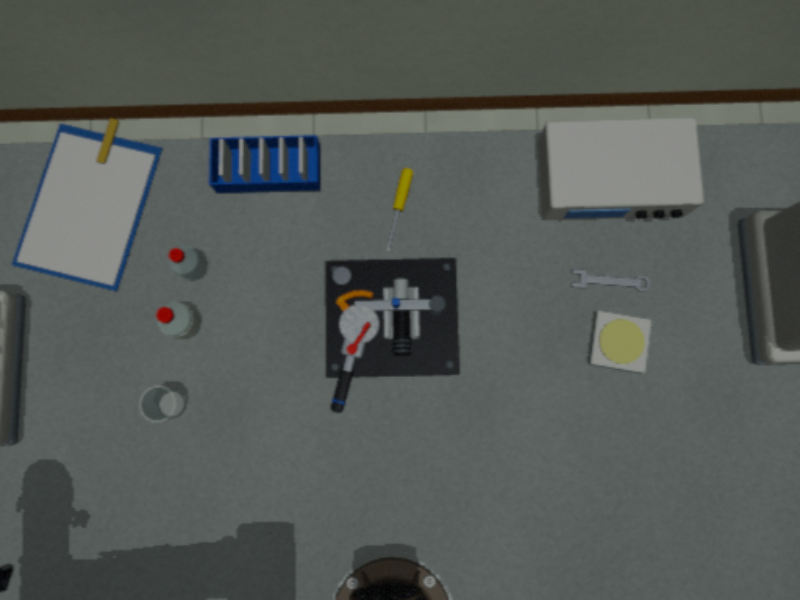

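View pics/side0.png

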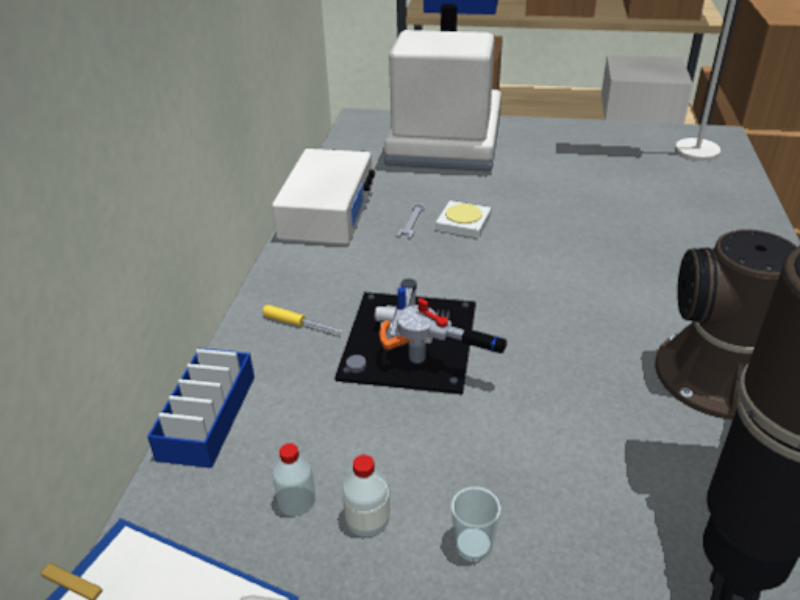

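Top view: plate corners are near (326,261), (457,258), (459,374) and (327,377). The ratchet head is at (360,324), the grip end at (337,408), the blue post at (396,302) and the lens cap at (341,275). The lever's fin tip is at about (367,326), on the right. I'll fit the clamp pose from these.

```bash
cat > h.py <<'E'
from station import r
import numpy as np, cv2
from scipy.optimize import least_squares
def proj(c,X):
    p=np.asarray(X,float)@c["R"].T+c["t"]
    return np.c_[c["fx"]*p[:,0]/p[:,2]+c["cx"],c["fy"]*p[:,1]/p[:,2]+c["cy"]]
def at_z(c,u,v,z):
    d=c["R"].T@np.array([(u-c["cx"])/c["fx"],(v-c["cy"])/c["fy"],1]);o=-c["R"].T@c["t"]
    return (o+d*(z-o[2])/d[2])
def W(P,p): # P=(x,y,yaw) clamp
    p=np.atleast_2d(p).astype(float);a=P[2];R=np.array([[np.cos(a),-np.sin(a)],[np.sin(a),np.cos(a)]])
    return np.c_[p[:,:2]@R.T+np.array(P[:2]),p[:,2]]
E
python3 - <<'E'
from h import *
t=r.camera("top");s=r.camera("side");k=.64
cor=np.array([[145,75,12],[145,-195,12],[-95,-195,12],[-95,75,12]])
pt=np.array([[326,261],[457,258],[459,374],[327,377]])*k
ps=np.array([[337,380],[364,293],[476,300],[463,391]])*k
f=lambda P:np.r_[(proj(t,W(P,cor))-pt).ravel(),(proj(s,W(P,cor))-ps).ravel()]
o=least_squares(f,[600,50,0]);P=o.x;print(P,np.round(o.fun,1))
np.save("P.npy",P)
print("head",at_z(t,360*k,324*k,110),"gripend",at_z(t,337*k,408*k,99),"post",at_z(t,396*k,302*k,120),W(P,[40,-70,120]),"tip",at_z(t,367*k,326*k,135))
g=at_z(t,337*k,408*k,99)-[*P[:2],0];print("handle val",(np.arctan2(g[1],g[0])-P[2]-np.pi+.85))
# top crop enlarged
m=cv2.resize(t["color"][150:270,190:310],None,fx=5,fy=5,interpolation=cv2.INTER_CUBIC);cv2.imwrite("pics/crop1.png",m)
E
```

```text
[5.59681262e+02 4.77470175e+01 1.54105343e-04] [-1.3 -0.1 -1.2 -0.3  0.4  0.4 -1.3  0.8 -1.4 -2.2  0.  -1.6  0.2 -0.2
  0.8 -1.1]
head [560.36046913  44.72669816 110.        ] gripend [404.88214511  90.97816763  99.        ] post [599.03317153 -24.31447737 120.        ] [[599.69204895 -22.24681749 120.        ]] tip [553.28897335  30.29086776 135.        ]
handle val 0.5775118468817219
```

View pics/crop1.png

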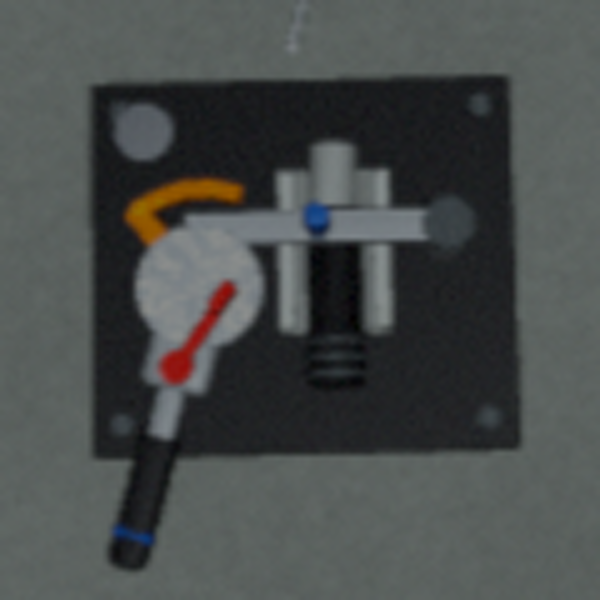

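Crop (5x): head centre (199,286), post top (316,215), fin tip around (228,288) and lever axis (177,368). The hook runs (150,240)–(240,190), the handle end is at (130,560), and the lever is on the tightening side. Next I'll refine the fit and compute the approach.

```bash
cat >> h.py <<'E'
from scipy.spatial.transform import Rotation as Ro
def go(target,yaw=None,s=None):
    "total shift in tool units from measured pose, and tool-z turn units"
    s=s or r.observe();R=Ro.from_rotvec(s["tool_rot"]).as_matrix()
    y0=np.arctan2(R[1,0],R[0,0])
    print("yaw",round(y0,3),"tcp",np.round(s["tcp_pos"],1),"shift units",np.round(R.T@(np.array(target)-s["tcp_pos"])/40,3),"turnz units",None if yaw is None else round(-np.degrees(yaw-y0)/6,2))
E
python3 - <<'E'
from h import *
t=r.camera("top")
px=lambda a:(np.array(a)+.5)/5-.5+[190,150]
cor=np.array([[145,75,12],[145,-195,12],[-95,-195,12],[-95,75,12],[0,0,110],[40,-70,120]])
pt=px([[93,87],[507,76],[521,447],[95,458],[199,286],[316,215]])
o=least_squares(lambda P:(proj(t,W(P,cor))-pt).ravel(),[560,47,0]);P=o.x;print(P,np.round(o.fun,1));np.save("P.npy",P)
def hv(c,z):
    g=at_z(t,*px(c),z)-[*P[:2],0];return g[:2],(np.arctan2(g[1],g[0])-P[2])%(2*np.pi)-np.pi+.85
print(hv((131,555),105),hv((177,368),122),hv((228,288),139), at_z(t,*px((228,288)),139))
v=hv((131,555),105)[1]
for lv in(-.35,-.2,.2,.35):
    a=np.pi-.85+v;p=np.array([50*np.cos(a)-50*np.cos(a+lv),50*np.sin(a)-50*np.sin(a+lv),139]);print(lv,W(P,p),proj(t,W(P,p)))
print(px((228,288)))
go([P[0],P[1]-45,200])
E
```

```text
[ 5.61305379e+02  4.73181172e+01 -1.29261698e-03] [-0.7 -0.5  0.5 -0.4  0.5  0.4 -0.5  0.3  0.1  0.3  0.1 -0. ]
(array([-154.95193725,   42.7178004 ]), np.float64(0.5822904248763593)) (array([-48.29725481,  13.1229996 ]), np.float64(0.5859847180106498)) (array([ -4.33257244, -18.23220721]), np.float64(2.1887833342632352)) [556.9728063   29.08591001 139.        ]
-0.35 [[553.82644122  31.59546066 139.        ]] [[234.34959993 208.30683136]]
-0.2 [[557.70453746  38.00677721 139.        ]] [[232.10369048 207.02862216]]
0.2 [[562.98456523  57.15922709 139.        ]] [[225.43924453 205.38445249]]
0.35 [[562.9396241   64.65206305 139.        ]] [[222.84445092 205.46760767]]
[235.2 207.2]
yaw -0.258 tcp [172.  652.5 230.9] shift units [13.554 13.234  0.784] turnz units None
```

Emit:
send_rows:
  rows:
    - [0, 0, 0, 0.66, 0.67, 0.05, 0]
    - [0, 0, 0, 0.66, 0.67, 0.05, 0]
    - [0, 0, 0, 0.66, 0.67, 0.05, 0]
    - [0, 0, 0, 0.66, 0.67, 0.05, 0]
    - [0, 0, 0, 0.66, 0.67, 0.05, 0]

```text
t: 0.67
tcp_pos: [266.1, 487.8, 221.1]
tool_rot: [3.116, -0.403, -0.0]
force: [0.7, 0.5, 0.5]
opening: 25.3
grasp_force: 0.0
```

Emit:
send_rows:
  rows:
    - [0, 0, 0, 0.66, 0.67, 0.05, 0]
    - [0, 0, 0, 0.66, 0.67, 0.05, 0]
    - [0, 0, 0, 0.66, 0.67, 0.05, 0]
    - [0, 0, 0, 0.66, 0.67, 0.05, 0]
    - [0, 0, 0, 0.66, 0.67, 0.05, 0]

```text
t: 1.08
tcp_pos: [359.5, 324.5, 211.4]
tool_rot: [-3.115, 0.403, -0.0]
force: [0.8, -0.2, 0.7]
opening: -0.4
grasp_force: 0.0
```

Emit:
send_rows:
  rows:
    - [0, 0, 0, 0.66, 0.67, 0.05, 0]
    - [0, 0, 0, 0.66, 0.67, 0.05, 0]
    - [0, 0, 0, 0.66, 0.67, 0.05, 0]
    - [0, 0, 0, 0.66, 0.67, 0.05, 0]
    - [0, 0, 0, 0.66, 0.67, 0.05, 0]

```text
t: 1.5
tcp_pos: [453.1, 161.3, 201.6]
tool_rot: [-3.115, 0.403, -0.001]
force: [0.8, 1.0, -0.3]
opening: 0.1
grasp_force: 0.0
```

Emit:
send_rows:
  rows:
    - [0, 0, 0, 0.66, 0.67, 0.05, 0]
    - [0, 0, 0, 0.66, 0.67, 0.05, 0]
    - [0, 0, 0, 0.66, 0.67, 0.05, 0]
    - [0, 0, 0, 0.66, 0.67, 0.05, 0]
    - [0, 0, 0, 0.66, 0.67, 0.05, 0]

```text
t: 1.92
tcp_pos: [546.6, -2.1, 191.4]
tool_rot: [-3.115, 0.404, -0.001]
force: [1.4, 1.5, -0.2]
opening: 0.1
grasp_force: 0.0
```

Emit:
send_rows:
  rows:
    - [0, 0, 0, 0, 0, 0, 0]
    - [0, 0, 0, 0, 0, 0, 0]

```text
t: 2.08
tcp_pos: [546.3, -2.2, 190.6]
tool_rot: [3.114, -0.41, -0.002]
force: [-0.6, -0.1, -0.1]
opening: 0.1
grasp_force: 0.0
```

```bash
python3 - <<'E'
from h import *
go([546,-3,127]);c=r.camera("wrist");cv2.imwrite("pics/w1.png",c["color"])
s=r.observe();print(s["q"],s["force"],s["opening"])
for p in([556,30,139],[596,-23,120]):print(proj(c,[p]))
E
```

```text
yaw -0.262 tcp [546.3  -2.2 190.6] shift units [-0.     0.019  1.59 ] turnz units None
[ 3.56856388e-01  1.78814257e-01 -3.31894512e-01 -1.72004318e-04
 -1.06093948e+00  9.53882059e-01] [-0.49792991 -0.76718841  0.53583424] -0.15100642407619835
[[201.02017974 205.84735836]]
[[261.42536622 124.36511324]]
```

View pics/w1.png

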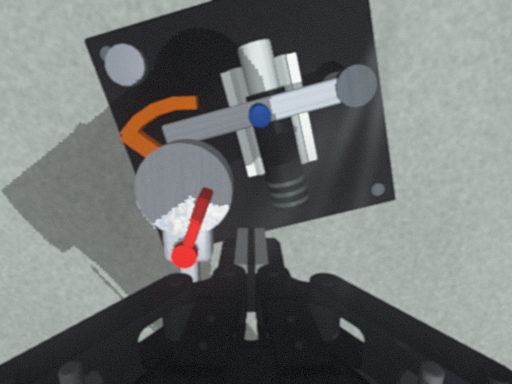

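Wrist view: fin tip near (208,192), lever axis (184,257), post top (260,115), head centre (183,186). The shut fingers are right of the lever.

```bash
python3 - <<'E'
from h import *
c=r.camera("wrist")
for n,u,v,z in(("fin",208,192,139),("ax",184,257,122),("post",260,115,120),("head",183,187,110),("cap",125,64,25)):print(n,at_z(c,u,v,z))
P=np.load("P.npy");print(W(P,[40,-70,120]))
E
```

```text
fin [563.69423649  23.7355068  139.        ]
ax [513.13294163  61.19486266 122.        ]
post [601.9625377 -22.4049287 120.       ]
head [564.38750939  47.48108997 110.        ]
cap [672.55361811  87.2159407   25.        ]
[[601.21486216 -22.73352896 120.        ]]
```

Emit:
send_rows:
  rows:
    - [0, 0, 0, 0.1, 0, 0.8, 0]
    - [0, 0, 0, 0, 0, 0.8, 0]
    - [0, 0, 0, 0, 0, 0, 0]

```text
t: 2.43
tcp_pos: [545.9, -0.7, 122.4]
tool_rot: [3.114, -0.403, -0.012]
force: [-1.2, -0.1, -1.2]
opening: 0.1
grasp_force: 0.0
```

Emit:
send_rows:
  rows:
    - [0, 0, 0, 0, -0.2, 0, 0]
    - [0, 0, 0, 0, -0.2, 0, 0]
    - [0, 0, 0, 0, -0.2, 0, 0]
    - [0, 0, 0, 0, -0.1, 0, 0]
    - [0, 0, 0, 0, -0.1, 0, 0]

```text
t: 2.85
tcp_pos: [558.8, 31.0, 128.6]
tool_rot: [-3.115, 0.402, -0.003]
force: [0.1, -0.2, 1.1]
opening: 0.3
grasp_force: 0.1
```

Emit:
send_rows:
  rows:
    - [0, 0, 0, 0, -0.1, 0, 0]
    - [0, 0, 0, 0, -0.1, 0, 0]
    - [0, 0, 0, 0, -0.1, 0, 0]
    - [0, 0, 0, 0, 0, 0, 0]

```text
t: 3.18
tcp_pos: [560.2, 39.9, 127.4]
tool_rot: [3.112, -0.403, -0.003]
force: [-0.8, -8.8, 3.6]
opening: -0.0
grasp_force: 4.6
```

```bash
python3 - <<'E'
from h import *
c=r.camera("wrist");cv2.imwrite("pics/w2.png",c["color"])
go([546,-3,127])
E
```

```text
yaw -0.258 tcp [560.2  39.8 127.4] shift units [-0.072  1.125  0.014] turnz units None
```

View pics/w2.png

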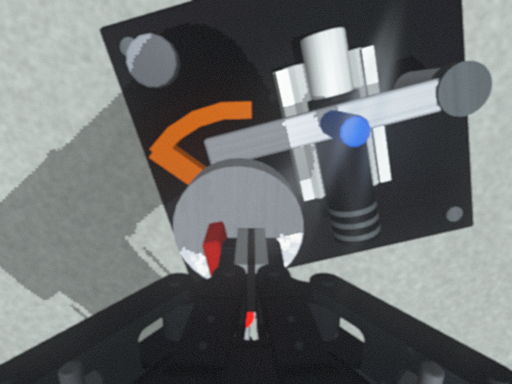

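Force has built up to about 9 N with the fin to the left of the fingers, at (214,240), so the lever has flipped over to its stop. Backing off, rising and moving over the handle with the fingers part open.

Emit:
send_rows:
  rows:
    - [0, 0, 0, 0, 0.3, 0, 0]
    - [0, 0, 0, 0, 0, -0.75, 0]
    - [0, 0, 0, 0, 0, -0.75, 0.45]
    - [0, 0, 0, -0.75, -0.13, 0, 0.45]
    - [0, 0, 0, -0.75, -0.13, 0, 0.45]

```text
t: 3.65
tcp_pos: [503.7, 55.0, 188.6]
tool_rot: [-3.113, 0.407, -0.004]
force: [-0.1, 1.5, -0.3]
opening: 36.2
grasp_force: 0.0
```

Emit:
send_rows:
  rows:
    - [0, 0, 0, -0.75, -0.13, 0, 0.45]
    - [0, 0, 0, -0.75, -0.13, 0, 0.45]
    - [0, 0, 0, 0, 0, 0, 0.45]
    - [0, 0, 0, 0, 0, 0, 0.45]

```text
t: 3.98
tcp_pos: [446.5, 80.7, 187.9]
tool_rot: [-3.114, 0.401, -0.002]
force: [0.4, 0.4, -1.2]
opening: 38.2
grasp_force: 0.0
```

```bash
python3 - <<'E'
from h import *
P=np.load("P.npy")
a=np.pi-.85+.583+P[2];go([P[0]+118*np.cos(a),P[1]+118*np.sin(a),84],a-np.pi)
c=r.camera("top");cv2.imwrite("pics/t2.png",cv2.resize(c["color"][150:270,190:310],None,fx=5,fy=5,interpolation=cv2.INTER_CUBIC));print(r.observe()["opening"])
E
```

```text
yaw -0.256 tcp [446.5  80.7 187.9] shift units [0.036 0.049 2.598] turnz units 0.12
38.157339069374714
```

View pics/t2.png

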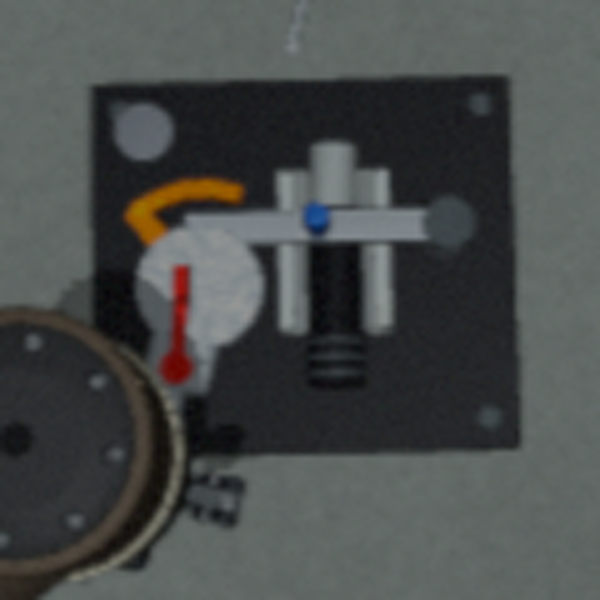

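Crop: the fin tip is now at (181,270) with the lever axis at (177,368), so the lever is on the loosening side. Descending over the grip and starting the growing stroke.

Emit:
send_rows:
  rows:
    - [0, 0, 0.12, 0.04, 0.05, 0.65, 0.45]
    - [0, 0, 0, 0, 0, 0.65, 0.45]
    - [0, 0, 0, 0, 0, 0.65, 0.45]
    - [0, 0, 0, 0, 0, 0.65, 0.45]
    - [0, 0, 0, 0, 0, 0, 0.45]

```text
t: 4.45
tcp_pos: [446.3, 76.1, 79.0]
tool_rot: [3.108, -0.426, -0.01]
force: [-0.3, -0.1, -0.1]
opening: 38.7
grasp_force: 0.0
```

Emit:
send_rows:
  rows:
    - [0, 0, -0.5, 0.004, 0.154, 0, 0.45]
    - [0, 0, -0.5, 0.004, 0.154, 0, 0.45]
    - [0, 0, -0.5, 0.004, 0.154, 0, 0.45]
    - [0, 0, -0.5, 0.004, 0.154, 0, 0.45]
    - [0, 0, -0.5, 0.004, 0.154, 0, 0.45]

```text
t: 4.87
tcp_pos: [445.3, 47.5, 84.4]
tool_rot: [-3.141, 0.01, -0.002]
force: [-0.3, 1.1, -1.5]
opening: 38.0
grasp_force: 0.6
```

Emit:
send_rows:
  rows:
    - [0, 0, -0.5, 0.004, 0.154, 0, 0.45]
    - [0, 0, -0.5, 0.004, 0.154, 0, 0.45]
    - [0, 0, -0.5, 0.004, 0.154, 0, 0.45]
    - [0, 0, -0.5, 0.004, 0.154, 0, 0.45]
    - [0, 0, -0.5, 0.004, 0.154, 0, 0.45]

```text
t: 5.28
tcp_pos: [449.1, 17.5, 84.4]
tool_rot: [-3.115, -0.399, -0.002]
force: [-1.4, 5.8, -1.5]
opening: 38.4
grasp_force: 3.1
```

Emit:
send_rows:
  rows:
    - [0, 0, -0.5, 0.004, 0.154, 0, 0.45]
    - [0, 0, -0.5, 0.004, 0.154, 0, 0.45]
    - [0, 0, -0.5, 0.004, 0.154, 0, 0.45]
    - [0, 0, 0, 0, 0.1, 0, 0.45]
    - [0, 0, 0, 0, 0, 0, 0.45]

```text
t: 5.7
tcp_pos: [456.3, -4.4, 84.3]
tool_rot: [-3.076, -0.638, -0.001]
force: [-2.1, 2.5, 2.4]
opening: 38.2
grasp_force: 1.6
```

```bash
cat >> h.py <<'E'
def polar():
    P=np.load("P.npy");s=r.observe();d=s["tcp_pos"]-[P[0],P[1],0];a=np.arctan2(d[1],d[0])-P[2]
    R=Ro.from_rotvec(s["tool_rot"]).as_matrix();y=np.arctan2(R[1,0],R[0,0])
    print("t",s["t"],"radius",round(np.hypot(*d[:2]),1),"value",round(a%(2*np.pi)-np.pi+.85,3),"yaw->val",round(y+.85-P[2],3),"z",d[2].round(1),"F",s["force"].round(1),"q",s["q"].round(2))
E
python3 - <<'E'
from h import *
polar()
c=r.camera("top");cv2.imwrite("pics/t3.png",cv2.resize(c["color"][150:270,190:310],None,fx=5,fy=5,interpolation=cv2.INTER_CUBIC))
E
```

```text
t 5.7 radius 117.0 value 1.309 yaw->val 1.26 z 84.3 F [-2.1  2.5  2.4] q [ 0.42  0.16 -0.65 -0.   -0.76  1.56]
```

View pics/t3.png

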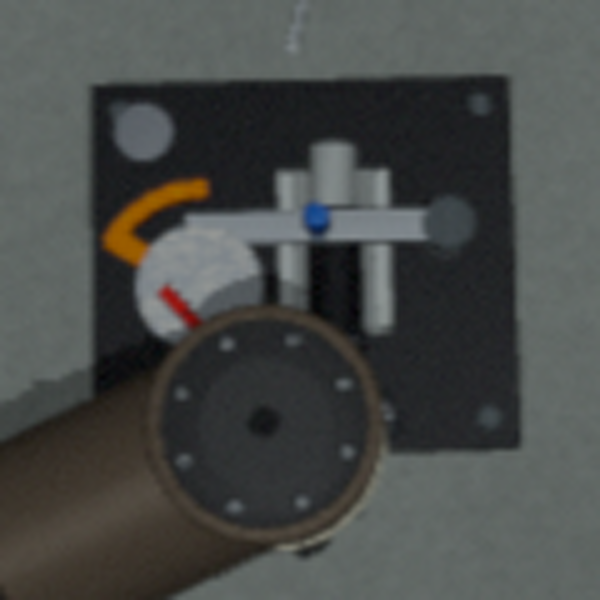

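Hook end moved from about (238,190) to (208,187), roughly 0.3 rad, so the ratchet is driving. Returning to the lower stop.

Emit:
send_rows:
  rows:
    - [0, 0, 0.75, 0.009, -0.232, 0, 0.45]
    - [0, 0, 0.75, 0.009, -0.232, 0, 0.45]
    - [0, 0, 0.75, 0.009, -0.232, 0, 0.45]
    - [0, 0, 0.75, 0.009, -0.232, 0, 0.45]
    - [0, 0, 0.75, 0.009, -0.232, 0, 0.45]

```text
t: 6.17
tcp_pos: [445.5, 40.9, 83.8]
tool_rot: [3.141, 0.02, -0.001]
force: [-0.1, -1.9, 0.9]
opening: 38.4
grasp_force: 0.8
```

Emit:
send_rows:
  rows:
    - [0, 0, 0.75, 0.009, -0.232, 0, 0.45]
    - [0, 0, 0.75, 0.009, -0.232, 0, 0.45]
    - [0, 0, 0.75, 0.009, -0.232, 0, 0.45]
    - [0, 0, 0.75, 0.009, -0.232, 0, 0.45]
    - [0, 0, 0.75, 0.009, -0.232, 0, 0.45]

```text
t: 6.58
tcp_pos: [453.5, 86.3, 83.7]
tool_rot: [3.084, -0.593, -0.001]
force: [-2.5, -1.6, 1.0]
opening: 38.8
grasp_force: 1.1
```

Emit:
send_rows:
  rows:
    - [0, 0, 0.75, 0.009, -0.232, 0, 0.45]
    - [0, 0, 0.75, 0.009, -0.232, 0, 0.45]
    - [0, 0, 0.75, 0.009, -0.232, 0, 0.45]
    - [0, 0, 0.75, 0.009, -0.232, 0, 0.45]
    - [0, 0, 0.75, 0.009, -0.232, 0, 0.45]

```text
t: 7.0
tcp_pos: [478.6, 125.2, 83.6]
tool_rot: [2.909, -1.183, -0.001]
force: [-2.6, -0.1, 0.2]
opening: 38.3
grasp_force: 1.0
```

Emit:
send_rows:
  rows:
    - [0, 0, 0.75, 0.009, -0.232, 0, 0.45]
    - [0, 0, 0.75, 0.009, -0.232, 0, 0.45]
    - [0, 0, 0, 0, -0.1, 0, 0.45]
    - [0, 0, 0, 0, 0, 0, 0.45]

```text
t: 7.33
tcp_pos: [492.4, 137.1, 82.4]
tool_rot: [2.802, -1.4, -0.007]
force: [-9.1, -6.6, 6.7]
opening: 38.4
grasp_force: 6.1
```

```bash
cat >> h.py <<'E'
def hook(name="top"):
    c=r.camera(name);m=hookmask(c["color"]);return c,m
def hookmask(img):
    h=cv2.cvtColor(img,cv2.COLOR_BGR2HSV);return cv2.inRange(h,(8,150,90),(22,255,255))
def hookval(c,img,roi=(200,180,260,240)):
    "bolt angle from the orange pixel furthest clockwise, compared at z 77"
    P=np.load("P.npy");m=hookmask(img);v,u=np.nonzero(m);X=np.array([at_z(c,a,b,77) for a,b in zip(u,v)])-[*P[:2],0]
    ok=(np.hypot(X[:,0],X[:,1])>45)&(np.hypot(X[:,0],X[:,1])<90);a=np.arctan2(X[ok,1],X[ok,0])-P[2]
    return ok.sum(),np.percentile(a,[2,50,98]).round(3)
E
python3 - <<'E'
from h import *
polar();c=r.camera("top")
def un(f):
    m=cv2.imread(f);b=np.zeros_like(c["color"]);b[150:270,190:310]=cv2.resize(m,(120,120),interpolation=cv2.INTER_AREA);return b
for f in("crop1","t2","t3"):print(f,hookval(c,un(f"pics/{f}.png")))
print(hookval(c,c["color"]))
E
```

```text
t 7.3333 radius 113.1 value -0.065 yaw->val -0.075 z 82.4 F [-9.1 -6.6  6.7] q [ 0.66  0.25 -0.53 -0.   -0.8  -0.01]
crop1 (np.int64(112), array([-0.317,  0.331,  0.758]))
t2 (np.int64(116), array([-0.331,  0.345,  0.785]))
t3 (np.int64(121), array([-0.005,  0.665,  1.108]))
(np.int64(124), array([-0.029,  0.655,  1.106]))
```

Emit:
send_rows:
  rows:
    - [0, 0, -0.5, 0.004, 0.15, 0, 0.45]
    - [0, 0, -0.5, 0.004, 0.15, 0, 0.45]
    - [0, 0, -0.5, 0.004, 0.15, 0, 0.45]
    - [0, 0, -0.5, 0.004, 0.15, 0, 0.45]
    - [0, 0, -0.5, 0.004, 0.15, 0, 0.45]

```text
t: 7.8
tcp_pos: [475.3, 119.4, 84.0]
tool_rot: [-2.971, 1.019, -0.002]
force: [-0.0, 1.8, -1.0]
opening: 38.2
grasp_force: 0.7
```

Emit:
send_rows:
  rows:
    - [0, 0, -0.5, 0.004, 0.15, 0, 0.45]
    - [0, 0, -0.5, 0.004, 0.15, 0, 0.45]
    - [0, 0, -0.5, 0.004, 0.15, 0, 0.45]
    - [0, 0, -0.5, 0.004, 0.15, 0, 0.45]
    - [0, 0, -0.5, 0.004, 0.15, 0, 0.45]

```text
t: 8.22
tcp_pos: [460.1, 93.5, 84.0]
tool_rot: [-3.078, 0.622, -0.002]
force: [-0.9, 2.1, -0.1]
opening: 37.9
grasp_force: 0.7
```

Emit:
send_rows:
  rows:
    - [0, 0, -0.5, 0.004, 0.15, 0, 0.45]
    - [0, 0, -0.5, 0.004, 0.15, 0, 0.45]
    - [0, 0, -0.5, 0.004, 0.15, 0, 0.45]
    - [0, 0, -0.5, 0.004, 0.15, 0, 0.45]
    - [0, 0, -0.5, 0.004, 0.15, 0, 0.45]

```text
t: 8.63
tcp_pos: [452.2, 65.5, 84.0]
tool_rot: [-3.132, 0.215, -0.003]
force: [-2.8, 7.5, 0.0]
opening: 38.6
grasp_force: 3.4
```

```bash
python3 - <<'E'
from h import *
polar();c=r.camera("top");print(hookval(c,c["color"]))
E
```

```text
t 8.6333 radius 110.6 value 0.686 yaw->val 0.714 z 84.0 F [-2.8  7.5  0. ] q [ 0.58  0.16 -0.65 -0.   -0.76  0.86]
(np.int64(122), array([0.158, 0.825, 1.263]))
```

Emit:
send_rows:
  rows:
    - [0, 0, -0.5, 0.003, 0.147, 0, 0.45]
    - [0, 0, -0.5, 0.003, 0.147, 0, 0.45]
    - [0, 0, -0.5, 0.003, 0.147, 0, 0.45]
    - [0, 0, -0.5, 0.003, 0.147, 0, 0.45]
    - [0, 0, -0.5, 0.003, 0.147, 0, 0.45]

```text
t: 9.1
tcp_pos: [451.4, 35.7, 84.0]
tool_rot: [-3.134, -0.194, -0.002]
force: [-3.9, 6.1, 3.1]
opening: 38.4
grasp_force: 3.4
```

Emit:
send_rows:
  rows:
    - [0, 0, -0.5, 0.003, 0.147, 0, 0.45]
    - [0, 0, -0.5, 0.003, 0.147, 0, 0.45]
    - [0, 0, -0.5, 0.003, 0.147, 0, 0.45]
    - [0, 0, -0.5, 0.003, 0.147, 0, 0.45]
    - [0, 0, -0.5, 0.003, 0.147, 0, 0.45]

```text
t: 9.52
tcp_pos: [458.3, 6.9, 83.9]
tool_rot: [-3.083, -0.601, -0.0]
force: [-3.8, 6.7, 3.5]
opening: 38.5
grasp_force: 3.3
```

Emit:
send_rows:
  rows:
    - [0, 0, -0.5, 0.003, 0.147, 0, 0.45]
    - [0, 0, 0, 0, 0, 0, 0.45]
    - [0, 0, 0, 0, 0, 0, 0.45]

```text
t: 9.77
tcp_pos: [460.7, 1.2, 83.7]
tool_rot: [3.068, 0.676, 0.0]
force: [-1.8, 2.3, 2.3]
opening: 38.5
grasp_force: 1.6
```

```bash
python3 - <<'E'
from h import *
polar();c=r.camera("top");print(hookval(c,c["color"]))
cv2.imwrite("pics/t4.png",cv2.resize(c["color"][150:270,190:310],None,fx=5,fy=5,interpolation=cv2.INTER_CUBIC))
E
```

```text
t 9.7667 radius 110.7 value 1.281 yaw->val 1.285 z 83.7 F [-1.8  2.3  2.3] q [ 0.43  0.16 -0.64  0.   -0.76  1.57]
(np.int64(114), array([0.758, 1.385, 1.86 ]))
```

View pics/t4.png

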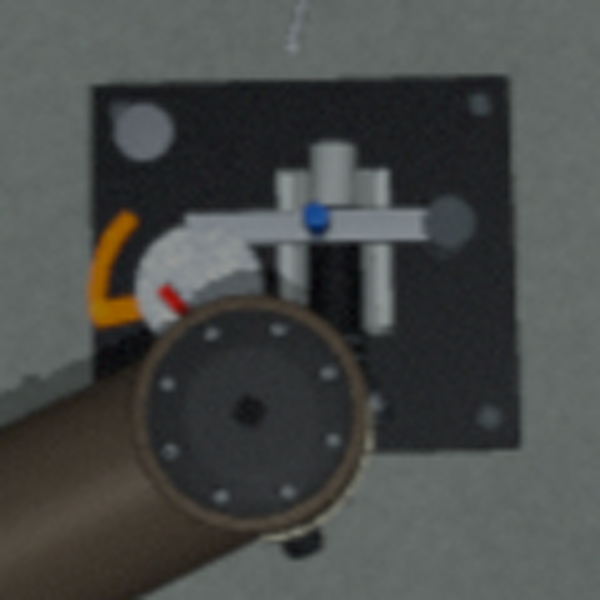

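Hook has turned about 1.07 rad (61°), its end now at (130,215), far from the strap end at (187,220). Leaving the handle.

Emit:
send_rows:
  rows:
    - [0, 0, 0, 0, -0.16, 0, 0.45]
    - [0, 0, 0, 0, 0, 0, 0.45]
    - [0, 0, 0, 0, 0, -0.7, 0.45]
    - [0, 0, 0, 0, 0, -0.7, 0.45]
    - [0, 0, 0, 0, 0, -0.6, 0.45]

```text
t: 10.23
tcp_pos: [457.7, 7.1, 164.7]
tool_rot: [3.066, 0.68, -0.0]
force: [0.6, 0.2, -0.4]
opening: 38.5
grasp_force: 0.0
```

Emit:
send_rows:
  rows:
    - [0, 0, 1, 0, 0, 0, 0]
    - [0, 0, 1, 0, 0, 0, 0]
    - [0, 0, 1, 0, 0, 0, 0]
    - [0, 0, 1, 0, 0, 0, 0]
    - [0, 0, 0, 0, 0, 0, 0]

```text
t: 10.65
tcp_pos: [457.6, 7.2, 163.4]
tool_rot: [3.141, 0.02, 0.0]
force: [0.3, 0.1, -0.2]
opening: -0.1
grasp_force: 0.0
```

```bash
python3 - <<'E'
from h import *
P=np.load("P.npy");go(W(P,[40-19-13,-70,92])[0],P[2])
E
```

```text
yaw 0.013 tcp [457.6   7.2 163.4] shift units [2.779 0.782 1.786] turnz units 0.13
```

Emit:
send_rows:
  rows:
    - [0, 0, 0.13, 0.7, 0.2, 0, 0]
    - [0, 0, 0, 0.7, 0.2, 0, 0]
    - [0, 0, 0, 0.7, 0.2, 0, 0]
    - [0, 0, 0, 0.68, 0.18, 0, 0]
    - [0, 0, 0, 0, 0, 0, 0]

```text
t: 11.07
tcp_pos: [573.2, -24.1, 162.5]
tool_rot: [3.14, 0.011, 0.001]
force: [1.0, 0.7, 1.2]
opening: -0.2
grasp_force: 0.0
```

Emit:
send_rows:
  rows:
    - [0, 0, 0, 0, 0, 0.6, 0]
    - [0, 0, 0, 0, 0, 0.6, 0]
    - [0, 0, 0, 0, 0, 0.58, 0]
    - [0, 0, 0, 0, 0, 0, 0]

```text
t: 11.4
tcp_pos: [565.9, -23.8, 87.6]
tool_rot: [3.14, 0.009, -0.012]
force: [-1.5, -0.3, -0.1]
opening: -0.1
grasp_force: 0.0
```

Emit:
send_rows:
  rows:
    - [0, 0, 0, 0.1, 0, 0, 0]
    - [0, 0, 0, 0.1, 0, 0, 0]
    - [0, 0, 0, 0.1, 0, 0, 0]
    - [0, 0, 0.5, 0.106, -0.02, 0, 0]
    - [0, 0, 0.5, 0.106, -0.02, 0, 0]

```text
t: 11.82
tcp_pos: [590.9, -21.6, 93.8]
tool_rot: [-3.137, 0.161, -0.003]
force: [-0.9, 0.6, -0.2]
opening: 0.2
grasp_force: 0.5
```

Emit:
send_rows:
  rows:
    - [0, 0, 0.5, 0.106, -0.02, 0, 0]
    - [0, 0, 0.5, 0.106, -0.02, 0, 0]
    - [0, 0, 0.5, 0.106, -0.02, 0, 0]
    - [0, 0, 0.5, 0.106, -0.02, 0, 0]
    - [0, 0, 0.5, 0.106, -0.02, 0, 0]

```text
t: 12.23
tcp_pos: [612.4, -21.9, 93.7]
tool_rot: [-3.089, 0.569, -0.003]
force: [-0.7, 0.7, 0.1]
opening: -0.1
grasp_force: 0.5
```

```bash
cat >> h.py <<'E'
def strap():
    P=np.load("P.npy");s=r.observe();d=s["tcp_pos"]-W(P,[40,-150,0])[0];c=r.camera("top")
    h=cv2.cvtColor(c["color"],cv2.COLOR_BGR2HSV);m=cv2.inRange(h,(105,120,60),(125,255,255));m[:,:195]=0;m[:,330:]=0;m[:150]=0;m[245:]=0
    v,u=np.nonzero(m)
    if len(u):
        b=at_z(c,u.mean(),v.mean(),110)-W(P,[40,-150,0])[0];print("post",len(u),b.round(1),"strap",np.arctan2(b[0],b[1]).round(3))
    R=Ro.from_rotvec(s["tool_rot"]).as_matrix();print("t",s["t"],"tcp rel pivot",d.round(1),"in tool",(R.T@d).round(1),"yaw",np.arctan2(R[1,0],R[0,0]).round(3),"F",s["force"].round(1))
E
python3 - <<'E'
from h import *
strap()
E
```

```text
t 12.2333 tcp rel pivot [11.3 80.8 93.7] in tool [-18.1 -79.7 -93.7] yaw -0.364 F [-0.7  0.7  0.1]
```

Emit:
send_rows:
  rows:
    - [0, 0, 0.5, 0.106, -0.022, 0, 0]
    - [0, 0, 0.5, 0.106, -0.022, 0, 0]
    - [0, 0, 0.5, 0.106, -0.022, 0, 0]
    - [0, 0, 0.5, 0.106, -0.022, 0, 0]
    - [0, 0, 0.5, 0.106, -0.022, 0, 0]

```text
t: 12.7
tcp_pos: [633.0, -27.7, 93.5]
tool_rot: [-2.988, 0.965, -0.003]
force: [-1.5, 0.2, 0.5]
opening: -0.2
grasp_force: 0.5
```

Emit:
send_rows:
  rows:
    - [0, 0, 0.5, 0.106, -0.022, 0, 0]
    - [0, 0, 0.5, 0.106, -0.022, 0, 0]
    - [0, 0, 0.5, 0.106, -0.022, 0, 0]
    - [0, 0, 0.5, 0.106, -0.022, 0, 0]
    - [0, 0, 0.5, 0.106, -0.022, 0, 0]

```text
t: 13.12
tcp_pos: [651.6, -38.5, 93.5]
tool_rot: [-2.837, 1.347, -0.002]
force: [-1.4, 0.8, 0.5]
opening: 0.1
grasp_force: 0.5
```

Emit:
send_rows:
  rows:
    - [0, 0, 0.5, 0.106, -0.022, 0, 0]
    - [0, 0, 0.5, 0.106, -0.022, 0, 0]
    - [0, 0, 0.5, 0.106, -0.022, 0, 0]
    - [0, 0, 0.5, 0.106, -0.022, 0, 0]
    - [0, 0, 0.5, 0.106, -0.022, 0, 0]

```text
t: 13.53
tcp_pos: [666.8, -53.9, 93.5]
tool_rot: [-2.637, 1.706, -0.002]
force: [-1.3, 1.5, -0.2]
opening: -0.2
grasp_force: 0.5
```

Emit:
send_rows:
  rows:
    - [0, 0, 0.5, 0.106, -0.022, 0, 0]
    - [0, 0, 0.5, 0.106, -0.022, 0, 0]
    - [0, 0, 0.5, 0.106, -0.022, 0, 0]
    - [0, 0, 0.5, 0.106, -0.022, 0, 0]
    - [0, 0, 0, 0, 0, 0, 0]

```text
t: 13.95
tcp_pos: [676.0, -69.1, 93.4]
tool_rot: [-2.443, 1.973, -0.002]
force: [0.7, -0.4, 0.3]
opening: 0.1
grasp_force: 0.0
```

```bash
python3 - <<'E'
from h import *
strap()
E
```

```text
t 13.95 tcp rel pivot [74.9 33.6 93.4] in tool [-17.  -80.4 -93.2] yaw -1.358 F [ 0.7 -0.4  0.3]
```

Emit:
send_rows:
  rows:
    - [0, 0, 0.5, 0.106, -0.022, 0, 0]
    - [0, 0, 0.5, 0.106, -0.022, 0, 0]
    - [0, 0, 0, 0.05, 0, 0, 0]
    - [0, 0, 0, 0, 0, 0, 0]

```text
t: 14.33
tcp_pos: [678.8, -78.8, 92.7]
tool_rot: [-2.342, 2.093, -0.001]
force: [0.4, -0.3, 0.3]
opening: -0.0
grasp_force: 0.0
```

Emit:
send_rows:
  rows:
    - [0, 0, 0, -0.2, 0, 0, 0]
    - [0, 0, 0, -0.1, 0, -0.6, 0]
    - [0, 0, 0, 0, 0, -0.9, 0]
    - [0, 0, 0, 0, 0, -0.9, 0]
    - [0, 0, 0, 0, 0, -0.9, 0]

```text
t: 14.75
tcp_pos: [676.7, -66.0, 225.6]
tool_rot: [2.341, -2.094, -0.001]
force: [0.8, 0.4, -0.4]
opening: 0.4
grasp_force: 0.0
```

Emit:
send_rows:
  rows:
    - [0, 0, 0, -0.9, 0, 0, 0]
    - [0, 0, 0, -0.9, 0, 0, 0]
    - [0, 0, 0, -0.9, 0, 0, 0]
    - [0, 0, 0, -0.9, 0, 0, 0]
    - [0, 0, 0, -0.9, 0, 0, 0]

```text
t: 15.17
tcp_pos: [656.8, 114.3, 224.5]
tool_rot: [-2.341, 2.095, -0.0]
force: [0.8, 0.6, -0.5]
opening: -0.3
grasp_force: 0.0
```

Emit:
send_rows:
  rows:
    - [0, 0, 0, -0.9, 0, 0, 0]
    - [0, 0, 0, 0, 0, 0, 0]
    - [0, 0, 0, 0, 0, 0, 0]
    - [0, 0, 0, 0, 0, 0, 0]

```text
t: 15.5
tcp_pos: [653.3, 148.6, 224.1]
tool_rot: [2.341, -2.094, -0.0]
force: [-0.2, -0.5, 0.7]
opening: -0.1
grasp_force: 0.0
```

```bash
python3 - <<'E'
from h import *
strap();c=r.camera("top");print(hookval(c,c["color"]))
cv2.imwrite("pics/t5.png",cv2.resize(c["color"][150:270,190:310],None,fx=5,fy=5,interpolation=cv2.INTER_CUBIC))
E
```

```text
post 26 [ 79.3   5.9 110. ] strap 1.497
t 15.5 tcp rel pivot [ 52.2 251.4 224.1] in tool [-244.   -79.7 -224.1] yaw -1.46 F [-0.2 -0.5  0.7]
(np.int64(120), array([0.739, 1.392, 1.865]))
```

View pics/t5.png

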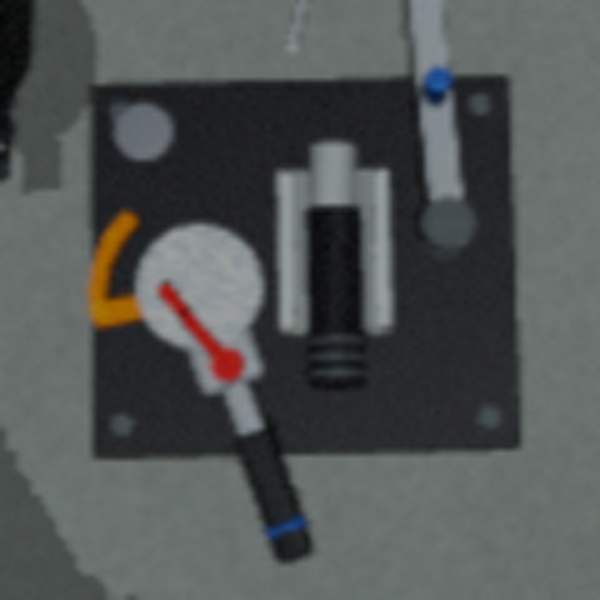

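The strap is fully open (about 1.5 rad, post at (438,82)) and the barrel is still in the V-block. The lever tip at (165,288) is on the loosening side and the hook is clear. The lens cap hasn't moved.

```bash
python3 -c "
from station import r
print(r.sign_off())"
```

```text
the job is handed in; nothing more can be done
None
```

The job is done and handed in at about 15.5 s: the lever is on the loosening side, the hook has turned about 61° and is clear of the strap, and the strap is open to about 1.5 rad with the barrel still in the V-block.

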